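# Hang the brush head on the boot scraper's two pins

### The arm

A 6-joint arm with a two-finger parallel gripper is mounted at the origin on the work surface. World frame = base frame: x ahead of the robot, y to its left, z up, the work surface at z = 0. Lengths are in m, angles in rad, forces in N, time in s.
With the tool pointing down it reaches from about 0.35 to 0.775 m from the base axis. Payload 5.5 kg.
Tool frame: the origin (TCP) lies between the finger pads; the fingertips stand 19 mm ahead of it and the grasp point (between the pads) is the TCP; z points along the fingers, x is the direction in which the jaws open and shut, and the axes are right-handed (so a half turn about z gives the same grasp; the last joint's range is limited). The gripper opens to 85 mm and grips with 20 to 120 N. Pads are 22 mm wide; open, the fingers measure 114 mm over their backs; the gripper's body (76 mm by 85 mm) begins 54 mm behind the grasp point. The pads swing forward as they close: fully open they stand 13 mm farther back than shut.
Start: joints at [-0.14, 0.313, 0.046, 1.304, 0, 1.431], TCP at [0.575, -0, 0.25] pointing down, gripper open.
Joint ranges: [-2.76, 2.76], [-0.86, 1.69], [-1.03, 1.26], [-2.2, 2.34], [-1.47, 1.5], [-3.14, 3.14]. Speed limits (rad/s): [2.57, 2.57, 3.14, 3.14, 3.14, 3.14].

### API

Orientations are given as a unit quaternion [w, x, y, z].
In Python, from workcell import env gives the robot as it stands. The module is installed in compiled form; this text tells all that it offers.
- The arm moves only by the tool carry_out, never from a script. Its argument "steps" is a list of rows, each a list of 7 numbers: the gripper command: -1 is shut, 1 is fully open, values between are in proportion, then the shift along the tool's x, y, z in m, then the turn, a rotation vector about the tool's x, y, z in rad. A call has 1 to 20 rows; each row shifts and turns the commanded pose from where the row before left it, along the tool's axes as they then stand; what a row does not reach is not made up. A row lasts 1/8 s, in which the tool goes at most 62.5 mm and 10.7 degrees, less where a joint would pass 70% of its speed; a pose out of reach is approached as far as the arm can. A call with a gripper value outside its range is refused whole. The fingers move at their own pace and stop on an object; "grip_force" is the grip in N (left out, the last holds). Time passes only in rows, so rows that do not move let the fingers close. It gives the time, the measured TCP pose, the force and the opening at its end, in the units of the state.
- env.get_state(): the state, without advancing time (a new reading comes with each control period).
- env.read_camera(name): name is "scene" or "side" or "wrist"; returns a dict with "color" (420x560x3 uint8, red, green, blue), "K" (3x3 intrinsics, pixels), "dist" ([k1, k2, p1, p2, k3] as OpenCV has them; the pictures are not rectified), "R" (3x3) and "t" (3): a world point X has camera coordinates R X + t. Camera axes: x right, y down, z forward; pixel columns grow to the right and rows downward; lengths in m; the calibration is good to about 2 mm. A picture is of the moment at which its call begins. There is no depth.
- env.hand_in(): hands the job in, once; it reports no verdict.
The state is a dict: "clock": time; "joint_pos": joint angles; "qvel": joint speeds; "tau": joint torques, N m; "tcp_pos": TCP position; "orientation": TCP orientation; "wrist_force": force on the tool from outside, world axes, zero at the start; "ft_torque": the same for the moment, N m; "finger_gap": finger opening in m.
Only numpy, scipy, OpenCV 4.12 (cv2) and the standard library are available. Lean on these libraries where they do the work, as an engineer would, in place of code of your own. Each camera call takes 0.05 s, during which the arm holds its last target. There are 200 camera calls.

### The job

Put the brush head back on the boot scraper: turn the crank upright so that its flat tongue lies level, slide the brush head along the marble step into line with the two pins, and push it over the edge of the step so that both pins run through its two holes and it hangs fully home against the crossbar. Leave the polish tin and the shoehorn where they are.

Things in the scene. Friction and masses are not known exactly. Their poses are not given: they have to be found in the camera images.
- stand: Fixed marble step with iron stand. Origin at table level; x away from the robot, along the pins to the crossbar; y left, z up. In its frame, mm: marble top at height 40, x -173 to 27 (brass strips on both edges), y -310 to 310; beyond x 27 an open gap; then an iron crossbar, near face at x 120, 15 thick, 260 wide, heights 44 to 78.
- pins_mid (a point): Point on the crossbar's near face midway between the roots of the two pins, at their axis height (stand frame 120, 0, 58); axes as the stand's. The level steel pins, 12 in diameter with rounded ends, point towards the robot (-x) at y -55 and +55. They are 105 mm long: the tips reach 12 mm back over the step.
- tongue (a point): Outer end of the crank shaft's flat steel tongue, midway between the pins: 44 mm wide, 10 thick, standing 30 out of the crossbar towards the robot, height 57. Turns with the crank. It enters the brush head's keyway only when level within about 0.13 rad; otherwise the head stops 30 mm short.
- crank (a joint): Crank angle, rad; axis along the stand's x at stand y 0, height 57 mm. 0: arm straight up, tongue level. Positive: leans to the stand's -y side (right as seen from the robot), as it does at the start. Range -1.0 to 1.4. Friction (about 0.15 N m, some 2 N at the handle) holds it where it is left.
- crank_grip (a point): Middle of the crank's round wooden handle: 18 mm in diameter, 46 long, lying along the stand's x beyond the crossbar (stand x 145 to 191, this point at 168), 75 from the crank axis, so at height 132 when upright. It can be pushed sideways.
- head_center (a point): Brush head, loose on the step before the pins: iron body 88 mm deep (x), 160 wide, 34 high, two bristle drums on top (65 high in all), 0.45 to 0.85 kg. Point: mid depth and width, 17 above its underside; x to its back (pin side), z up. Fully home it is 44 before pins_mid, in line sideways, about 2 lower.
- head_back (a point): Middle of the brush head's back face, 17 mm above its underside, 44 from head_center along its +x. Here is the keyway for the tongue: 52 wide, 16 high, 40 deep. Two holes run right through the head front to back, 55 to either side, each 18 wide and 16 high, centred 17 above the underside: on the step they stand at pin height within 1 mm.
- polish_tin: Round black tin 82 in diameter, 34 high, on the left end of the step; origin at the centre of its underside. Bystander.
- shoehorn: Ivory-coloured shoehorn 165 long, 40 wide, 6 thick, lying on the right end of the step; origin on its underside near the middle. Bystander.
Things that resemble listed ones, but are neither listed nor needed, are in the scene too. Of the things shaped like the part that bears head_center, the dark steel one is meant.

How it is judged:
At the end, for the whole second after the job is handed in: The brush head hangs on both pins, its back within 6 mm of the crossbar, centred within 6 mm, level and square within about 5 degrees, the crank upright within 0.25 rad; the tin and the shoehorn within 30 mm of where they were (x of head_center in the frame of pins_mid between -0.05 and -0.04 m and y of head_center in the frame of pins_mid between -0.006 and 0.006 m and z of head_center in the frame of pins_mid between -0.007 and 0.005 m and angle between the x axis of head_center and the x axis of pins_mid, either way round below 0.08 rad and angle between head_center's own z axis and vertical below 0.1 rad and value of joint crank between -0.25 and 0.25 rad and distance of each of polish_tin, shoehorn from where it was at the start of the episode below 0.03 m); the robot touches nothing.
It fails at once if the polish tin is shifted (distance of polish_tin from where it was at the start of the episode above 0.03 m).
It fails at once if the shoehorn is shifted (distance of shoehorn from where it was at the start of the episode above 0.03 m).
It also fails if it takes over 72 s, if anything falls off the work surface, if the arm or the gripper's body presses on something with over 40 N, if the wrist force passes 120 N, or if a joint passes its speed limit or range.

## Working session

There is one attempt and no reset: what is moved stays moved. The work goes in short steps, Python scripts to look and compute and a tool call to move; the robot and the scene stay as the last step left them, time stands still between calls to the robot, and variables do not carry over. Pictures are saved under pics/ and viewed, about 8 in all and at most 12, crops included, and the job is handed in when it is done.

Besides the shell and the picture viewer there is one more tool, called after ">>>" as name(argument=value, ...), one argument or row to a line, values as JSON. carry_out: Moves the arm, as the interface text tells. Its arguments: {"type":"object","properties":{"steps":{"type":"array","items":{"type":"array","items":{"type":"number"}}},"grip_force":{"type":"number"}},"required":["steps"]}

```bash
mkdir -p pics; cat > h.py <<'E'
import numpy as np, cv2, json
from workcell import env
def cam(n,save=None):
    c=env.read_camera(n)
    if save: cv2.imwrite('pics/'+save,c['color'][:,:,::-1])
    return c
def ray(c,uv):
    p=cv2.undistortPoints(np.array(uv,float).reshape(-1,1,2),np.array(c['K']),np.array(c['dist'])).reshape(-1,2)
    R=np.array(c['R']);t=np.array(c['t'])
    d=np.c_[p,np.ones(len(p))]@R
    return -R.T@t,d
def plane(c,uv,z):
    o,d=ray(c,uv); return o+d*((z-o[2])/d[:,2])[:,None]
def proj(c,X):
    R=np.array(c['R']);t=np.array(c['t'])
    return cv2.projectPoints(np.array(X,float).reshape(-1,3),cv2.Rodrigues(R)[0],t,np.array(c['K']),np.array(c['dist']))[0].reshape(-1,2)
E
python3 - <<'E'
from h import *
ims=[]
for n in ['scene','side','wrist']:
    c=cam(n,n+'0.png'); R=np.array(c['R']);print(n,(-R.T@c['t']).round(3),R[2].round(2),np.array(c['K']).round(0).tolist())
    np.savez(n+'0.npz',**c)
print({k:np.round(v,3).tolist() for k,v in env.get_state().items()})
E
```

```text
scene [1.44  0.223 1.027] [-0.65 -0.2  -0.73] [[491.0, 0.0, 282.0], [0.0, 491.0, 214.0], [0.0, 0.0, 1.0]]
side [0.542 0.597 0.766] [ 0.06 -0.68 -0.73] [[429.0, 0.0, 278.0], [0.0, 429.0, 207.0], [0.0, 0.0, 1.0]]
wrist [0.576 0.08  0.372] [-0.   -0.31 -0.95] [[302.0, 0.0, 279.0], [0.0, 302.0, 211.0], [0.0, 0.0, 1.0]]
{'clock': 0.15, 'joint_pos': [-0.14, 0.314, 0.045, 1.304, -0.0, 1.431], 'qvel': [-0.001, -0.001, 0.002, 0.0, 0.0, 0.001], 'tau': [0.002, -48.107, 29.882, 0.014, -0.0, -0.0], 'tcp_pos': [0.575, 0.0, 0.25], 'orientation': [-0.0, 1.0, -0.0, -0.001], 'wrist_force': [-0.703, -0.213, 0.137], 'ft_torque': [0.02, 0.021, 0.032], 'finger_gap': 0.085}
```

View pics/scene0.png

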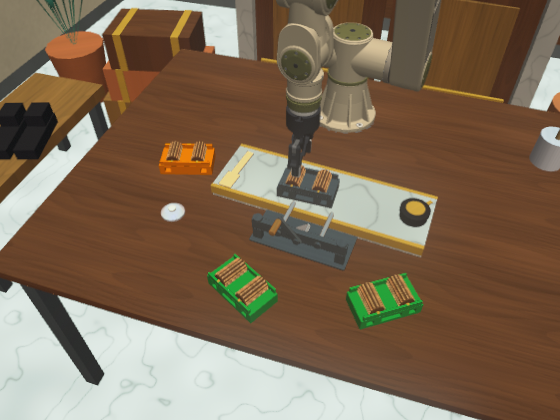

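View pics/side0.png

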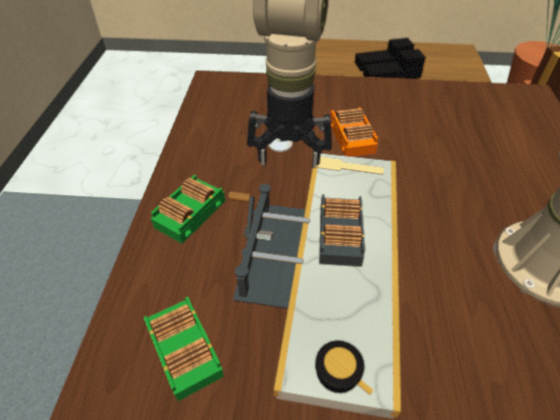

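The scene view shows the dark steel head on the step at (308,186). Look-alikes are orange at (187,157) and green at (242,286) and (385,298); I choose the dark one. The tin is at (415,210), the shoehorn at (237,170), and the crossbar runs from (253,225) to (350,258). In the side view the head is at (342,230), the crossbar at (255,240) and the crank handle at (239,196). Next, one close crop of each.

```bash
python3 - <<'E'
import cv2
a=cv2.imread('pics/scene0.png')[135:270,205:445]; cv2.imwrite('pics/sc_crop.png',cv2.resize(a,None,fx=3.3,fy=3.3,interpolation=cv2.INTER_CUBIC))
a=cv2.imread('pics/side0.png')[150:310,225:410]; cv2.imwrite('pics/si_crop.png',cv2.resize(a,None,fx=3.7,fy=3.7,interpolation=cv2.INTER_CUBIC))
E
```

```text
(no output)
```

View pics/sc_crop.png

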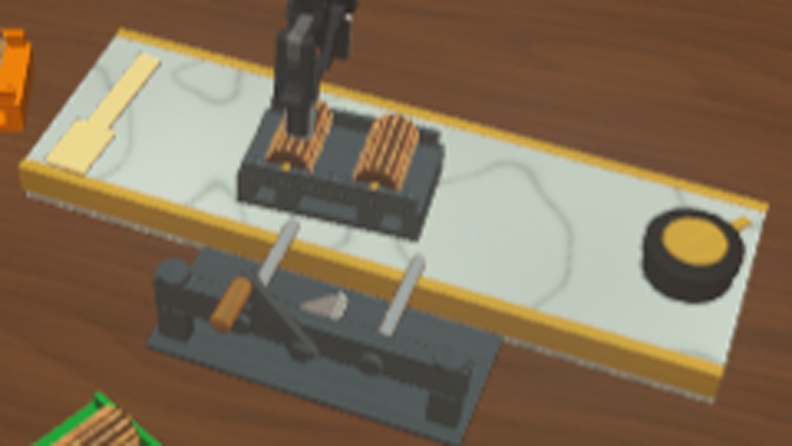

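View pics/si_crop.png

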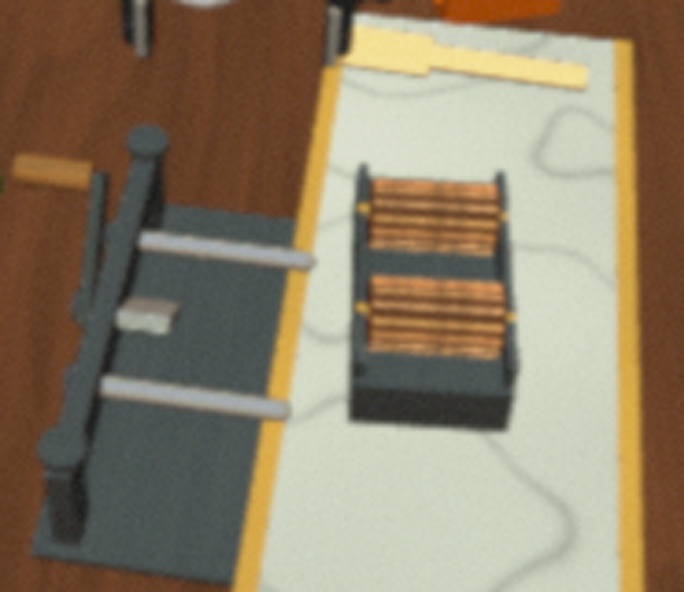

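```bash
python3 - <<'E'
from h import *
L=lambda n:dict(np.load(n+'0.npz'))
S,D=L('scene'),L('side')
s=lambda a:np.array(a,float)/3.3+[205,135]-0.35
d=lambda a:np.array(a,float)/3.7+[225,150]-0.35
print('step far edge sc',plane(S,s([[120,29],[768,205]]),.04).round(4).tolist())
print('near edge top/bot', plane(S,s([[22,163],[722,365]]),.04).round(4).tolist())
print('side far edge R', plane(D,d([[630,40],[642,588]]),.04).round(4).tolist(),'near',plane(D,d([[330,62],[233,590]]),.04).round(4).tolist())
print('head sc back-bot',plane(S,s([[238,203],[417,240]]),.04).round(4).tolist())
print('head side left-bot',plane(D,d([[350,424],[508,428]]),.04).round(4).tolist())
print('head top posts side',plane(D,d([[350,370],[512,372]]),.074).round(4).tolist())
def tri(a,b):
    o1,d1=ray(S,[a]);o2,d2=ray(D,[b]);d1=d1[0];d2=d2[0]
    A=np.c_[d1,-d2];k=np.linalg.lstsq(A,o2-o1,rcond=None)[0]
    p,q=o1+k[0]*d1,o2+k[1]*d2
    return ((p+q)/2).round(4).tolist(),round(float(np.linalg.norm(p-q)),4)
for n,a,b in [('tipR',(290,226),(312,262)),('tipL',(418,262),(288,410)),('crankhandle mid',(233,304),(52,170)),('handle outer',(223,320),(14,166)),('handle in',(243,287),(92,175))]:
    print(n,tri(s(a),d(b)))
print('pins plane.064 side tip,root',plane(D,d([[312,262],[143,238],[288,410],[103,386]]),.058).round(4).tolist())
E
```

```text
step far edge sc [[0.3147, -0.2617, 0.04], [0.3687, 0.3549, 0.04]]
near edge top/bot [[0.5147, -0.2784, 0.04], [0.5611, 0.3364, 0.04]]
side far edge R [[0.3161, -0.2649, 0.04], [0.3525, 0.1664, 0.04]] near [[0.5233, -0.225, 0.04], [0.5614, 0.1846, 0.04]]
head sc back-bot [[0.5048, -0.082, 0.04], [0.5012, 0.0749, 0.04]]
head side left-bot [[0.5037, 0.0761, 0.04], [0.4163, 0.0717, 0.04]]
head top posts side [[0.5062, 0.0646, 0.074], [0.4182, 0.0588, 0.074]]
tipR ([0.5297, -0.0288, 0.0537], 0.0017)
tipL ([0.5392, 0.0828, 0.0562], 0.0029)
crankhandle mid ([0.6813, -0.0294, 0.1189], 0.0014)
handle outer ([0.7023, -0.0295, 0.122], 0.0014)
handle in ([0.6589, -0.0292, 0.1156], 0.0035)
pins plane.064 side tip,root [[0.5294, -0.026, 0.058], [0.6312, -0.0369, 0.058], [0.5386, 0.0825, 0.058], [0.6414, 0.0746, 0.058]]
```

The measurements agree: the stand yaw is about -0.083, pins_mid is about (0.636,0.020), and the crank sits at about +0.65 rad with its handle at (0.681,-0.029,0.119). That matches the 75 mm radius and the heights given. I'll push the crank first, using shut fingers from the -y side.

>>> carry_out(
  steps=[
    [-1,0.034,0.027,0,0,0,0],
    [-1,0.034,0.027,0,0,0,0],
    [-1,0.033,0.026,0,0,0,0],
    [-1,0,0,0,0,0,0.083],
    [-1,0,0,0.042,0,0,0],
    [-1,0,0,0.042,0,0,0],
    [-1,0,0,0.042,0,0,0],
    [-1,0,0,0,0,0,0],
    [-1,0,-0.012,0,0,0,0],
    [-1,0,-0.012,0,0,0,0],
    [-1,0,-0.01,0,0,0,0],
    [-1,0,-0.01,0,0,0,0],
    [-1,0,-0.01,0,0,0,0],
    [-1,0,-0.01,0,0,0,0],
    [-1,0,-0.007,0,0,0,0],
    [-1,0,-0.005,0,0,0,0],
    [-1,0,0,0,0,0,0],
    [-1,0,0,0,0,0,0],
  ],
  grip_force=30,
)

```text
clock: 2.4
tcp_pos: [0.6819, -0.0038, 0.1237]
orientation: [-0.0, 0.999, -0.041, -0.001]
wrist_force: [0.3, -0.5, -0.3]
finger_gap: 0.0
```

>>> carry_out(
  steps=[
    [-1,0,0.02,0,0,0,0],
    [-1,0,0,-0.045,0,0,0],
    [0.4,0,0,-0.045,0,0,0],
    [0.4,-0.06,0,-0.04,0,0,0],
    [0.4,-0.06,0,0,0,0,0],
    [0.4,0,-0.03,0,0,0,0],
    [0.4,0,0,0,0,0,0],
    [0.4,0,0,0,0,0,0],
  ],
)

```text
clock: 3.4
tcp_pos: [0.5721, 0.0139, 0.2492]
orientation: [0.0, 0.999, -0.042, 0.001]
wrist_force: [-0.4, -0.1, -0.4]
finger_gap: 0.06
```

```bash
python3 - <<'E'
from h import *
c=cam('wrist','w1.png');np.savez('w1.npz',**c)
c=cam('scene','s1.png');np.savez('s1.npz',**c)
a=cv2.imread('pics/w1.png'); 
cv2.imwrite('pics/w1b.png',cv2.resize(a,(800,600),interpolation=cv2.INTER_CUBIC))
print({k:np.round(v,3).tolist() for k,v in env.get_state().items() if k in('tcp_pos','finger_gap','clock')})
E
```

```text
{'clock': 3.5, 'tcp_pos': [0.572, 0.014, 0.249], 'finger_gap': 0.06}
```

View pics/w1b.png

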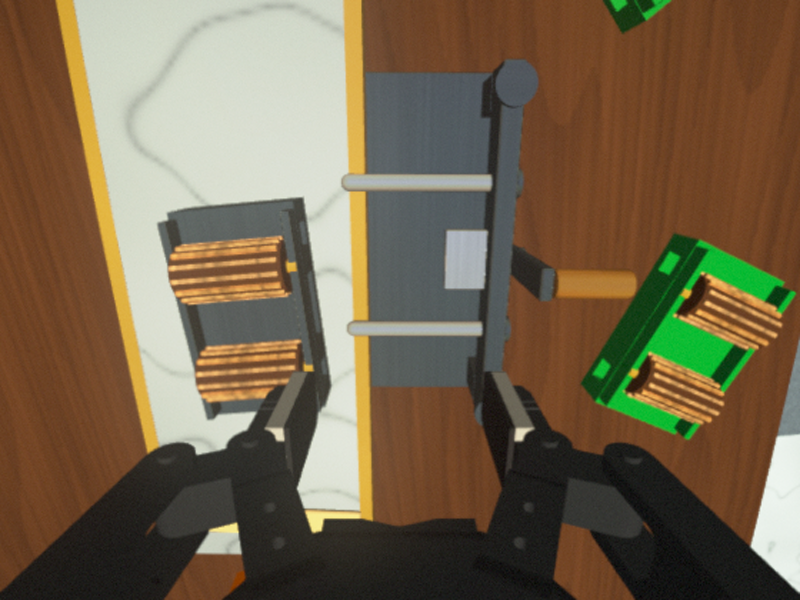

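The wrist view shows pins at (343-490,182) and (347-483,328), the tongue lying flat at (466,260) and the crank handle at (595,284). The head's edges are near (165,215), (302,200) and (325,400).

```bash
python3 - <<'E'
from h import *
W=dict(np.load('w1.npz')); w=lambda a:(np.array(a,float)+.5)*.7-.5
P=plane(W,w([[343,182],[490,182],[347,328],[483,328]]),.058);print('pins tip/root L,R',P.round(4).tolist())
print('handle in,out',plane(W,w([[553,283],[634,285]]),.132).round(4).tolist())
print('tongue',plane(W,w([[446,230],[446,290],[487,231],[487,289]]),.062).round(4).tolist())
B=plane(W,w([[347,30],[371,500]]),.04);print('marble inner edge near brass',B.round(4).tolist())
print('brass outer',plane(W,w([[360,20],[372,480]]),.04).round(4).tolist())
print('head top',plane(W,w([[170,212],[302,200],[327,382]]),.074).round(4).tolist())
g=np.arctan2
yaw=np.mean([-(P[0]-P[2])[0]/(P[0]-P[2])[1],(P[1]-P[0])[1]/(P[1]-P[0])[0],(P[3]-P[2])[1]/(P[3]-P[2])[0]]);print(yaw,(P[0]+P[2])/2,np.linalg.norm(P[0]-P[2]))
E
```

```text
pins tip/root L,R [[0.5394, 0.0834, 0.058], [0.6424, 0.075, 0.058], [0.5291, -0.0262, 0.058], [0.635, -0.035, 0.058]]
handle in,out [[0.663, 0.02, 0.132], [0.7105, 0.0149, 0.132]]
tongue [[0.6095, 0.0444, 0.062], [0.6073, -0.0004, 0.062], [0.6388, 0.0413, 0.062], [0.6379, -0.0022, 0.062]]
marble inner edge near brass [[0.5517, 0.1819, 0.04], [0.5277, -0.2107, 0.04]]
brass outer [[0.5611, 0.1871, 0.04], [0.531, -0.1874, 0.04]]
head top [[0.4207, 0.0746, 0.074], [0.5124, 0.0746, 0.074], [0.5108, -0.0634, 0.074]]
-0.08644543016829243 [0.53423634 0.02863873 0.058     ] 0.11010151669515954
```

>>> carry_out(
  steps=[
    [0.4,-0.0278,0.0372,0,0,0,0],
    [0.4,-0.0278,0.0372,0,0,0,0],
    [0.4,-0.0278,0.0372,0,0,0,0],
    [0.4,-0.0278,0.0372,0,0,0,0],
    [0.4,0,0,0.045,0,0,0],
    [0.4,0,0,0.045,0,0,0],
    [0.4,0,0,0.045,0,0,0],
    [0.4,0,0,0.046,0,0,0],
    [0.4,0,0,0,0,0,0],
    [0.4,0,-0.01,0,0,0,0],
  ],
)

```text
clock: 4.75
tcp_pos: [0.4504, -0.115, 0.0692]
orientation: [0.0, 0.999, -0.042, 0.001]
wrist_force: [0.3, -0.3, 1.0]
finger_gap: 0.0598
```

>>> carry_out(
  steps=[
    [0.4,0,-0.005,0,0,0,0],
    [0.4,0,-0.005,0,0,0,0],
    [0.4,0,-0.005,0,0,0,0],
    [0.4,0,-0.005,0,0,0,0],
    [0.4,0,-0.005,0,0,0,0],
    [0.4,0,-0.005,0,0,0,0],
    [0.4,0,-0.005,0,0,0,0],
    [0.4,0,-0.005,0,0,0,0],
    [0.4,0,-0.005,0,0,0,0],
    [0.4,0,-0.004,0,0,0,0],
    [0.4,0,-0.004,0,0,0,0],
    [0.4,0,-0.003,0,0,0,0],
    [0.4,0,0,0,0,0,0],
    [0.4,0,0,0,0,0,0],
  ],
)

```text
clock: 6.5
tcp_pos: [0.4544, -0.0583, 0.0682]
orientation: [-0.0, 0.999, -0.041, 0.001]
wrist_force: [0.7, -1.7, 2.0]
finger_gap: 0.06
```

```bash
python3 - <<'E'
from h import *
c=cam('side','d2.png');np.savez('d2.npz',**c)
c=cam('wrist');np.savez('w2.npz',**c); 
a=cv2.imread('pics/d2.png')[170:320,230:410]; a=cv2.resize(a,None,fx=4,fy=4,interpolation=cv2.INTER_CUBIC);cv2.imwrite('pics/d2c.png',a)
E
```

```text
(no output)
```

View pics/d2c.png

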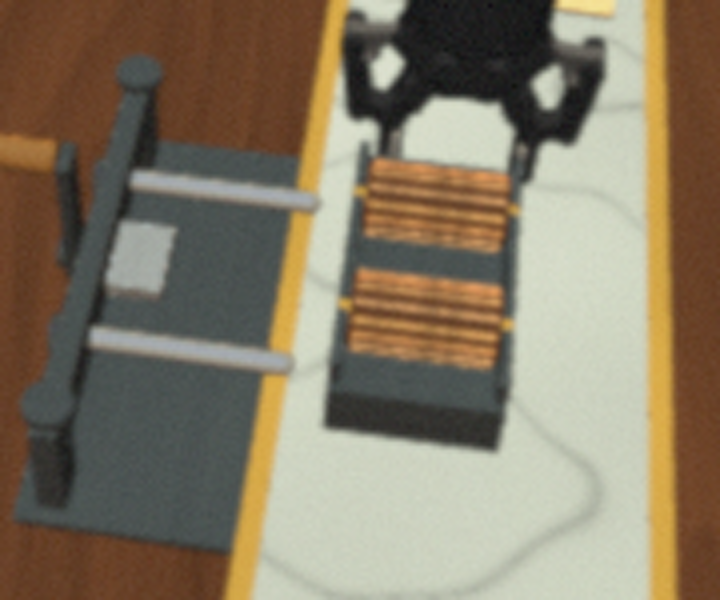

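The head is now aligned with the stand. Its left bottom edge runs (327,425) to (498,450) in the crop, and the tongue is level. I'll measure the side offset next.

```bash
python3 - <<'E'
from h import *
D=dict(np.load('d2.npz')); d=lambda a:np.array(a,float)/4+[230,170]-.37
O=np.array([.519,.0299]);x=np.array([.9964,-.085]);y=np.array([.085,.9964])
def st(p): p=p[:,:2]-O; return np.c_[p@x,p@y].round(4).tolist()
print('left bottom',st(plane(D,d([[327,427],[498,450]]),.04)))
print('left top',st(plane(D,d([[333,382],[505,400]]),.074)))
print('pins tip, root',st(plane(D,d([[316,202],[133,180],[291,363],[92,337]]),.058)))
print('drum axles brass back',st(plane(D,d([[360,190],[343,303]]),.085)))
E
```

```text
left bottom [[-0.0067, 0.077], [-0.0921, 0.0764]]
left top [[-0.0074, 0.0734], [-0.0909, 0.0701]]
pins tip, root [[0.016, -0.0557], [0.118, -0.055], [0.0153, 0.0539], [0.1179, 0.0546]]
drum axles brass back [[-0.0076, -0.0442], [-0.0071, 0.0326]]
```

Yaw is aligned, and the head sits about 2.5 mm right of the pin line. I'll nudge it 2.5 mm and then retreat.

>>> carry_out(
  steps=[
    [0.4,0,-0.0015,0,0,0,0],
    [0.4,0,-0.001,0,0,0,0],
    [0.4,0,0,0,0,0,0],
    [0.4,0,0.02,0,0,0,0],
    [0.4,0,0,-0.05,0,0,0],
    [0.4,0,0,-0.05,0,0,0],
    [0.4,0,0,-0.05,0,0,0],
  ],
)

```text
clock: 7.48
tcp_pos: [0.4512, -0.0743, 0.2186]
orientation: [-0.002, 0.999, -0.041, -0.001]
wrist_force: [0.9, -0.0, 0.1]
finger_gap: 0.0597
```

```bash
python3 - <<'E'
from h import *
print({k:np.round(v,4).tolist() for k,v in env.get_state().items() if k in('tcp_pos','joint_pos','orientation')})
E
```

```text
{'joint_pos': [-0.3406, 0.102, -0.2992, 1.1728, 0.0024, 1.3124], 'tcp_pos': [0.4512, -0.0743, 0.2186], 'orientation': [-0.0016, 0.9992, -0.0411, -0.0012]}
```

>>> carry_out(
  steps=[
    [0.08,-0.035,-0.055,0,0,0,0],
    [0.08,-0.036,-0.055,0,0,0,0],
    [0.08,0,0,0,0,0,-0.1745],
    [0.08,0,0,0,0,0,-0.1745],
    [0.08,0,0,0,0,0,-0.1745],
    [0.08,0,0,0,0,0,-0.1745],
    [0.08,0,0,0,0,0,-0.1745],
    [0.08,0,0,0,0,0,-0.1745],
    [0.08,0,0,0,0,0,-0.1745],
    [0.08,0,0,0,0,0,-0.1745],
    [0.08,0,0,0,0,0,-0.1748],
    [0.08,0,0,0,0,0,0],
  ],
)

```text
clock: 8.98
tcp_pos: [0.3925, 0.0354, 0.2172]
orientation: [-0.002, 0.736, 0.677, -0.0]
wrist_force: [0.6, 0.6, 0.1]
finger_gap: 0.046
```

```bash
python3 - <<'E'
from h import *
s=env.get_state();print({k:np.round(v,4).tolist() for k,v in s.items() if k in('tcp_pos','joint_pos','orientation')})
from scipy.spatial.transform import Rotation as Ro
q=s['orientation'];M=Ro.from_quat([*q[1:],q[0]]).as_matrix()
x=np.array([.9964,-.085,0]);y=np.array([.085,.9964,0]);p=np.array(s['tcp_pos'])-[.519,.0299,0]
print(p@x,p@y); print(M.T@x,M.T@y)
c=cam('wrist','w3.png');np.savez('w3.npz',**c)
cv2.imwrite('pics/w3b.png',cv2.resize(cv2.imread('pics/w3.png'),(800,600),interpolation=cv2.INTER_CUBIC))
E
```

```text
{'joint_pos': [-0.1157, -0.0208, -0.4318, 1.1623, 0.0017, -0.0317], 'tcp_pos': [0.3925, 0.0354, 0.2172], 'orientation': [-0.0015, 0.7362, 0.6768, -0.0002]}
-0.12655907302543085 -0.005272010577505348
[-0.00103662  1.00001523 -0.00253342] [1.00001684 0.00104115 0.00178848]
```

View pics/w3b.png

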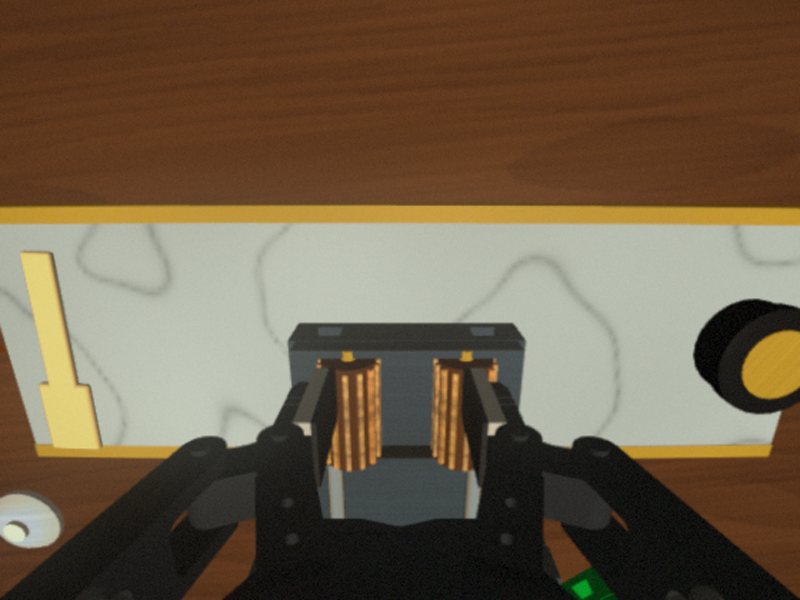

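The head is square to the step, with its front edge from about (297,323) to (517,323) and top edge from about (290,348) to (524,348). The pins show at (336,500) and (470,500).

```bash
python3 - <<'E'
from h import *
W=dict(np.load('w3.npz')); w=lambda a:(np.array(a,float)+.5)*.7-.5
O=np.array([.519,.0299]);x=np.array([.9964,-.085]);y=np.array([.085,.9964])
def st(p): p=p[:,:2]-O; return np.c_[p@x,p@y].round(4).tolist()
print('bot',st(plane(W,w([[297,323],[517,323]]),.04)),'top',st(plane(W,w([[290,349],[524,349]]),.074)))
print('pins',st(plane(W,w([[336,490],[336,515],[470,490],[470,515]]),.058)))
print('holes front',st(plane(W,w([[330,331],[483,331]]),.057)))
print('edge brass',st(plane(W,w([[100,457],[700,457]]),.04)))
E
```

```text
bot [[-0.0916, -0.08], [-0.092, 0.0836]] top [[-0.0858, -0.0775], [-0.086, 0.08]]
pins [[0.0449, -0.0545], [0.0703, -0.0557], [0.0447, 0.0532], [0.0702, 0.0546]]
holes front [[-0.0921, -0.0528], [-0.0923, 0.0551]]
edge brass [[0.0293, -0.2555], [0.0284, 0.2496]]
```

Head-to-pin offset is about 1.5 mm, inside the ±3 mm clearance. Next I descend in front of the head and push it onto the pins.

>>> carry_out(
  steps=[
    [0.08,0.005,-0.002,0.05,0,0,0],
    [0.08,0,0,0.05,0,0,0],
    [0.08,0,0,0.051,0,0,0],
    [0.08,0,0,0,0,0,0],
    [0.08,0,0.01,0,0,0,0],
    [0.08,0,0.01,0,0,0,0],
    [0.08,0,0.006,0,0,0,0],
    [0.08,0,0.005,0,0,0,0],
    [0.08,0,0.005,0,0,0,0],
    [0.08,0,0.005,0,0,0,0],
    [0.08,0,0.005,0,0,0,0],
    [0.08,0,0.005,0,0,0,0],
    [0.08,0,0.005,0,0,0,0],
    [0.08,0,0.005,0,0,0,0],
    [0.08,0,0,0,0,0,0],
  ],
)

```text
clock: 10.9
tcp_pos: [0.4529, 0.0347, 0.0677]
orientation: [-0.0, 0.736, 0.677, -0.0]
wrist_force: [-4.2, 0.7, 5.9]
finger_gap: 0.046
```

Force is only friction (4 N) with the pins about 18 mm into the holes. Continuing.

>>> carry_out(
  steps=[
    [0.08,0,0.005,0,0,0,0],
    [0.08,0,0.005,0,0,0,0],
    [0.08,0,0.005,0,0,0,0],
    [0.08,0,0.005,0,0,0,0],
    [0.08,0,0.005,0,0,0,0],
    [0.08,0,0.005,0,0,0,0],
    [0.08,0,0.005,0,0,0,0],
    [0.08,0,0.005,0,0,0,0],
    [0.08,0,0.005,0,0,0,0],
    [0.08,0,0.005,0,0,0,0],
    [0.08,0,0.005,0,0,0,0],
    [0.08,0,0.005,0,0,0,0],
    [0.08,0,0,0,0,0,0],
  ],
)

```text
clock: 12.52
tcp_pos: [0.5123, 0.0297, 0.0678]
orientation: [-0.0, 0.736, 0.677, -0.0]
wrist_force: [-5.8, -0.3, 6.7]
finger_gap: 0.046
```

>>> carry_out(
  steps=[
    [0.08,0,0.004,0,0,0,0],
    [0.08,0,0.004,0,0,0,0],
    [0.08,0,0.004,0,0,0,0],
    [0.08,0,0.004,0,0,0,0],
    [0.08,0,0.003,0,0,0,0],
    [0.08,0,0.003,0,0,0,0],
    [0.08,0,0,0,0,0,0],
  ],
)

```text
clock: 13.4
tcp_pos: [0.5343, 0.0279, 0.0673]
orientation: [-0.0, 0.736, 0.677, -0.0]
wrist_force: [-4.3, 0.9, 3.0]
finger_gap: 0.0462
```

>>> carry_out(
  steps=[
    [0.08,0,0.002,0,0,0,0],
    [0.08,0,0.002,0,0,0,0],
    [0.08,0,0.001,0,0,0,0],
    [0.08,0,0,0,0,0,0],
  ],
)

```text
clock: 13.9
tcp_pos: [0.5379, 0.0276, 0.067]
orientation: [-0.001, 0.736, 0.677, -0.001]
wrist_force: [-7.5, 1.1, 5.1]
finger_gap: 0.0465
```

>>> carry_out(
  steps=[
    [0.08,0,0.001,0,0,0,0],
    [0.08,0,0.001,0,0,0,0],
    [0.08,0,0,0,0,0,0],
  ],
)

```text
clock: 14.28
tcp_pos: [0.538, 0.0276, 0.0668]
orientation: [-0.002, 0.736, 0.677, -0.002]
wrist_force: [-12.1, 1.8, 10.5]
finger_gap: 0.0461
```

Motion has stopped and force is rising, so the head is home against the crossbar. I'll back off and look.

>>> carry_out(
  steps=[
    [0.08,0,-0.01,0,0,0,0],
    [0.08,0,-0.02,0,0,0,0],
    [0.08,0,-0.03,0,0,0,0],
    [0.08,0,-0.02,-0.04,0,0,0],
    [0.08,0,0,-0.05,0,0,0],
    [0.08,0,0,-0.05,0,0,0],
    [0.08,0,0,-0.05,0,0,0],
    [0.08,0,0,0,0,0,0],
  ],
)

```text
clock: 15.28
tcp_pos: [0.4652, 0.0335, 0.2616]
orientation: [0.004, 0.736, 0.677, 0.004]
wrist_force: [0.7, -0.6, 0.7]
finger_gap: 0.0461
```

```bash
python3 - <<'E'
from h import *
a=[]
for n in ['side','wrist']:
    c=cam(n,n[0]+'4.png');np.savez(n[0]+'4.npz',**c)
s=cv2.imread('pics/s4.png')[170:310,225:385]; cv2.imwrite('pics/s4c.png',cv2.resize(s,None,fx=4,fy=4,interpolation=cv2.INTER_CUBIC))
cv2.imwrite('pics/w4b.png',cv2.resize(cv2.imread('pics/w4.png'),(800,600),interpolation=cv2.INTER_CUBIC))
E
```

```text
(no output)
```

View pics/s4c.png

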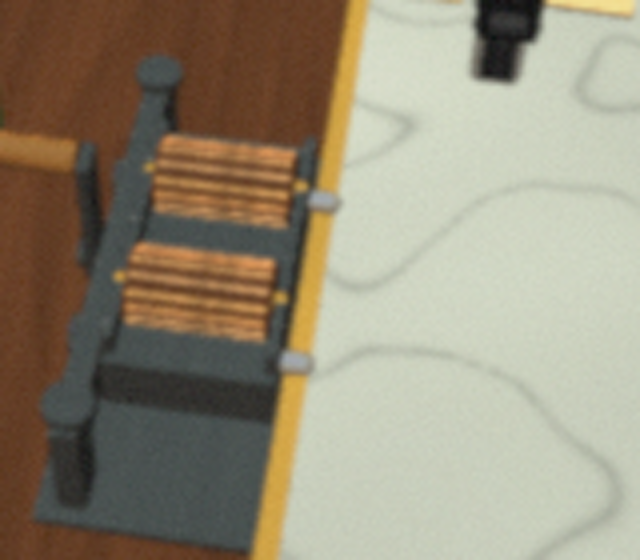

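View pics/w4b.png

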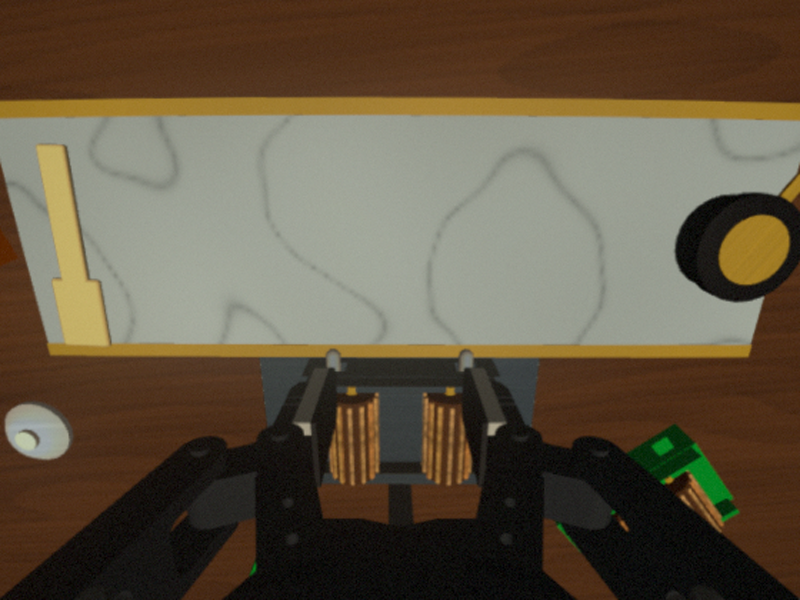

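The side view shows both pins sticking out of the front: tips at (338,203) and (312,363), hole exits near (308,203) and (280,360). The back lies against the crossbar, and the crank is upright at (88,200). The wrist view shows both tips at (334,357) and (466,357), with the tin and shoehorn undisturbed. One numeric check, then I hand in.

```bash
python3 - <<'E'
from h import *
D=dict(np.load('s4.npz')); d=lambda a:np.array(a,float)/4+[225,170]-.37
O=np.array([.519,.0299]);x=np.array([.9964,-.085]);y=np.array([.085,.9964])
def st(p): p=p[:,:2]-O; return np.c_[p@x,p@y].round(4).tolist()
print('tips/exits R,L',st(plane(D,d([[338,203],[308,200],[312,363],[281,360]]),.058)))
print('left bottom back/front',st(plane(D,d([[104,398],[272,420]]),.038)))
print('axle back R,L / front R,L',st(plane(D,d([[150,167],[120,276],[301,187],[281,298]]),.085)))
print('handle in',st(plane(D,d([[75,155],[2,148]]),.132)))
for a,b in(('scene0','s1'),):pass
E
```

```text
tips/exits R,L [[0.0148, -0.0551], [0.0313, -0.0546], [0.0148, 0.0538], [0.0305, 0.0546]]
left bottom back/front [[0.1179, 0.0787], [0.0313, 0.0777]]
axle back R,L / front R,L [[0.116, -0.0402], [0.1165, 0.0358], [0.034, -0.0394], [0.0338, 0.0363]]
handle in [[0.1451, -0.0001], [0.1826, 0.0013]]
```

The measured front face is at 31 mm (32 expected), the back is within about 2 mm of the crossbar, the head is centred within about 1.5 mm, and the crank is at about 0. Handing in.

```bash
python3 -c "
from workcell import env
print(env.get_state()['clock'],env.hand_in())"
```

```text
the job is handed in; nothing more can be done
15.375 None
```

The brush head is back on the boot scraper, and I handed the job in at 15.4 s; hand-in gives no verdict. I pushed the crank upright, then slid the dark steel head sideways into line with two fingers flat on its side. From the front I pushed it onto the pins until it stopped against the crossbar, at about 12 N.

**Last checks, from the side camera:**
- **Home position:** the front face is at stand x 31 mm (32 expected). The back is within about 2 mm of the crossbar, and both pins stick out 16 mm (17 expected).
- **Alignment:** the head is about 1–2 mm off centre and square to within about 0.01 rad. I judged level by eye and did not measure it.
- **Crank:** within about 0.02 rad of upright, with the tongue level.
- **Tin and shoehorn:** they looked undisturbed in the last wrist view, but I did not measure their positions. The arm never went near them at their height.
- **Gripper:** it was clear of everything at hand-in.

No check failed. The only disagreement was 2–7 mm between my early position estimates for the stand, which the closer wrist view settled.

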